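# Make up the stone setter's tray

## Robot

A 6-joint arm with a two-finger parallel gripper is mounted at the origin on the work surface. World frame = base frame: x ahead of the robot, y to its left, z up, the work surface at z = 0. Lengths are in m, angles in rad, forces in N, time in s.
With the tool pointing down it reaches from about 0.25 to 0.775 m from the base axis. Payload 4 kg.
Tool frame: the origin (TCP) lies at the very end of the fingers, on their centre line; the grasp point (between the pads) lies 19 mm behind it (robot.hold_point_z is the distance from the TCP to the grasp point, in m); z points along the fingers, y is the line along which they close (so a half turn about z gives the same grasp; the last joint's range is limited). The gripper opens to 94 mm and grips with 3 to 60 N. Pads are 16 mm wide; open, the fingers measure 119 mm over their backs; the gripper's body (75 mm by 177 mm) begins 78 mm behind the grasp point.
Start: joints at [-1.27, 0.087, 1.371, -0, 1.684, -0.103], TCP at [0.216, -0.506, 0.206] pointing down, gripper open.
Joint ranges: [-3.1, 3.1], [-0.76, 2.03], [0.27, 2.55], [-1.08, 4.22], [0.17, 2.65], [-2.57, 2.57]. Speed limits (rad/s): [2.79, 2.79, 3.14, 3.14, 3.14, 3.14].

## Interface

Orientations are given as [roll, pitch, yaw] about the fixed x, y, z axes, in that order (R = Rz(yaw) Ry(pitch) Rx(roll)).
In Python, from bench import robot gives the robot as it stands.
- The arm moves only by the tool carry_out, never from a script. Its argument "steps" is a list of rows, each a list of 3 entries, a list of its own where there are three numbers: the shift along the tool's x, y, z in m, then the turn about the tool's z in units of 10 degrees (1.0 is 10 degrees), then the closure, from -1 (fully open) to 1 (shut). In form: [[[tx, ty, tz], roll, jaw], ...]. A call has 1 to 10 rows; each row is the pose to reach, as a shift and turn from the pose commanded when the call began, along the tool's axes at that moment; what a row does not reach only later rows make up. A row lasts 1/8 s, in which the tool goes at most 62.5 mm and 10.7 degrees, less where a joint would pass 70% of its speed; a pose out of reach is approached as far as the arm can. A call with a gripper value outside its range is refused whole. The fingers move at their own pace and stop on an object; the grip force is fixed at half the most. Time passes only in rows, so rows that repeat a pose let the fingers close. It gives the time, the measured TCP pose, the force, the opening and the grip force at its end, in the units of the state.
- robot.get_obs(): the state, without advancing time (a new reading comes with each control period).
- robot.snapshot(name): name is "scene" or "side" or "wrist"; returns a dict with "image" (400x640x3 uint8, red, green, blue), "z_map" (400x640 float32, m along the optical axis (not along the pixel's ray), 0 where there is no reading), "mtx" (3x3 intrinsics, pixels), "D" ([k1, k2, p1, p2, k3] as OpenCV has them; the pictures are not rectified), "R" (3x3) and "t" (3): a world point X has camera coordinates R X + t. Camera axes: x right, y down, z forward; pixel columns grow to the right and rows downward; lengths in m; the calibration is good to about 2 mm. A picture is of the moment at which its call begins.
- robot.close_job(): hands the job in; it is judged then, once.
The state is a dict: "time": time; "joint_positions": joint angles; "qvel": joint speeds; "joint_torque": joint torques, N m; "tool_pos": TCP position; "ee_rot": TCP orientation; "wrist_force": force on the tool from outside, world axes, zero at the start; "wrist_torque": the same for the moment, N m; "width": finger opening in m; "finger_force": force on a finger pad.
Only numpy, scipy, OpenCV 4.12 (cv2) and the standard library are available. Lean on these libraries where they do the work, as an engineer would, in place of code of your own. Each camera call takes 0.05 s, during which the arm holds its last target. There are 200 camera calls.

## Task

Make up the stone setter's tray: wind the press's handwheel all the way up so that the punch comes clear, only then draw the punched bar out and lay it flat in the tray's narrow channel, and once it lies there wind the empty press fully down again. Put every round domed stone from the bin into the tray's wide compartment, at any time you like; leave the square stones in the bin and the other things on the bench where they are.

Things in the scene. Friction and masses are not known exactly. Their poses are not given: they have to be found in the camera images.
- press: small fixed grey screw press. Origin: on the bench under the punch axis; x to its back, z up. Base 90 mm wide, x = -60 to 110 mm. Column 60 mm wide, x = 65 to 110; arm 50 mm wide, 115 to 150 mm high, from the column to x = -23. An upright stem (16 mm across) runs through the arm, handwheel on top, an 8 mm punch below
- wheel (a joint): turn of the press's handwheel in rad about the upright stem: 0 = punch fully down, 3.6 = upper stop (fully up). It grows turning anticlockwise seen from above, and wheel and stem then rise 5 mm per rad (18 mm in all). Starts at 0 to 0.5, and stays where it is left, but a push of some 25 N down on the wheel winds it down. Resistance about 0.12 N m
- wheel_grip (a point): centre of the handwheel, on the stem axis, at mid height of its rim; moves up with it (197 mm above the bench at joint value 0). The wheel is round and black, 56 mm outside diameter, rim 14 mm tall; below it only the stem for 40 mm or more
- bar: punched flat aluminium bar, 150 x 20 x 5 mm, about 45 g. Origin: centre of its underside; long axis x, z up. Starts flat on the press bed, its x along the press's x, the punch standing down through its hole; the other end sticks out 65 mm past the bed's front towards the robot, 40 mm above the bench. While the punch is in the hole it cannot be drawn out
- bar_hole (a point): centre of the bar's 12 mm square hole, 50 mm from the bar's origin on its +x side
- bed (a point): point on top of the press's steel bed under the punch, 40 mm above the bench; the bed is 56 mm wide and reaches from x = -60 mm (front) to +45 mm in the press's frame
- bin: fixed grey open bin, outside 190 (x) x 250 (y) x 35 mm tall, walls and floor 5 mm. Origin: centre of its underside. Left or right of the press
- tray: fixed wooden setter's tray on the other side of the press from the bin, outside 190 (x) x 240 (y) x 18 mm tall, walls and floor 5 mm. Origin: centre of its underside. A divider along y (4 mm thick, top 14 mm above the bench, centre at x = -14 mm) splits it into a narrow channel on the -x (robot's) side and a wide compartment on the +x side
- tray_channel (a point): centre of the floor of the tray's narrow channel for the bar, 5 mm above the bench; the channel is 74 mm (tray's x) by 230 mm (y) inside
- tray_stones (a point): centre of the floor of the tray's wide compartment for the stones, 5 mm above the bench; it is 102 mm (tray's x) by 230 mm (y) inside
- stone1: wanted stone: a round, flat-based, domed cabochon, 28 mm diameter, 16.5 mm tall; upright side wall up to 9 mm, then domed. Origin: centre of its flat base, z up when the dome is up. Starts dome up in the bin; 2 to 4 of the four are there, the others are absent
- stone2: wanted stone: a round, flat-based, domed cabochon, 28 mm diameter, 16.5 mm tall; upright side wall up to 9 mm, then domed. Origin: centre of its flat base, z up when the dome is up. Starts dome up in the bin; 2 to 4 of the four are there, the others are absent
- stone3: wanted stone: a round, flat-based, domed cabochon, 28 mm diameter, 16.5 mm tall; upright side wall up to 9 mm, then domed. Origin: centre of its flat base, z up when the dome is up. Starts dome up in the bin; 2 to 4 of the four are there, the others are absent
- stone4: wanted stone: a round, flat-based, domed cabochon, 28 mm diameter, 16.5 mm tall; upright side wall up to 9 mm, then domed. Origin: centre of its flat base, z up when the dome is up. Starts dome up in the bin; 2 to 4 of the four are there, the others are absent
- square1: square tile stone of the same colour, 26 x 26 x 10 mm, lies in the bin and is to stay in it. Origin: centre of its underside
- square2: square tile stone of the same colour, 26 x 26 x 10 mm, lies in the bin and is to stay in it. Origin: centre of its underside
- pliers: bystander: pliers lying on the bench near the robot, about 150 mm long, 60 mm wide, 16 mm high. Origin by the pivot; jaws to +x
- jar: bystander: jar, 54 mm across, 65 mm tall, to the side of the press. Origin: centre of its underside
- spool: bystander: wire spool, 52 mm across, 34 mm tall, on the other side of the press. Origin: centre of its underside
- hammer: bystander: hammer lying towards the back left of the bench
There are look-alikes about, which are no part of the job. Several things have the shape of the press; the one meant has the colours described above.

How it is judged:
On the way, in this order (a step that is already met when the one before it is completed fails the run):
1. the handwheel is wound fully up (over 3.35 rad) while the bar still lies on the press bed under the punch (hole within 15 mm of the punch axis) (value of joint wheel above 3.35 rad and horizontal distance between bar_hole and bed below 0.015 m), for 0.2 s.
2. the bar lies flat in the tray's narrow channel (x of bar in the frame of tray between -0.09 and -0.016 m and y of bar in the frame of tray between -0.045 and 0.045 m and z of bar in the frame of tray below 0.012 m and angle between bar's own z axis and vertical below 0.12 rad and linear speed of bar below 0.02 m/s), for 0.2 s.
3. the empty press is wound fully down again (under 0.25 rad) (value of joint wheel below 0.25 rad), for 0.2 s.
At the end, for the whole second after the job is handed in: The handwheel is wound down, below 0.25 rad; the bar lies flat (within 0.12 rad) on the floor of the tray's narrow channel, at rest; every round stone present lies at rest in the tray's wide compartment (between divider and walls, base under 25 mm); both square stones are in the bin (all of step 2 and value of joint wheel below 0.25 rad and x of stone1 in the frame of tray between -0.012 and 0.09 m and y of stone1 in the frame of tray between -0.115 and 0.115 m and z of each of stone1, stone2, stone3, stone4 in the frame of tray below 0.025 m and linear speed of each of stone1, stone2, stone3, stone4 below 0.02 m/s and x of stone2 in the frame of tray between -0.012 and 0.09 m and y of stone2 in the frame of tray between -0.115 and 0.115 m and x of stone3 in the frame of tray between -0.012 and 0.09 m and y of stone3 in the frame of tray between -0.115 and 0.115 m and x of stone4 in the frame of tray between -0.012 and 0.09 m and y of stone4 in the frame of tray between -0.115 and 0.115 m and x of square1 in the frame of bin between -0.09 and 0.09 m and y of square1 in the frame of bin between -0.12 and 0.12 m and z of each of square1, square2 in the frame of bin below 0.03 m and x of square2 in the frame of bin between -0.09 and 0.09 m and y of square2 in the frame of bin between -0.12 and 0.12 m); the robot touches nothing.
It fails at once if the pliers is moved more than 30 mm (distance of pliers from where it was at the start of the episode above 0.03 m).
It fails at once if the jar is moved more than 30 mm (distance of jar from where it was at the start of the episode above 0.03 m).
It fails at once if the spool is moved more than 30 mm (distance of spool from where it was at the start of the episode above 0.03 m).
It fails at once if the hammer is moved more than 30 mm (distance of hammer from where it was at the start of the episode above 0.03 m).
Of stone1, stone2, stone3, stone4 only 2 to 4 are there at a start; the rules pass over those that are not, and their reading is None.
At some moment in a run one of stone1, stone2, stone3, stone4 may be knocked a few centimetres aside while the robot is not near it.
Once in a run the grip may slacken for a moment while it holds something.
It also fails if it takes over 210 s, if anything falls off the work surface, if the arm or the gripper's body presses on something with over 40 N, if the wrist force passes 120 N, or if a joint passes its speed limit or range.

## Working session

There is one attempt and no reset: what is moved stays moved. The work goes in short steps, Python scripts to look and compute and a tool call to move; the robot and the scene stay as the last step left them, time stands still between calls to the robot, and variables do not carry over. Pictures are saved under pics/ and viewed, at most 14 in all, crops included, and the job is handed in when it is done.

Besides the shell and the picture viewer there is one more tool, called after ">>>" as name(argument=value, ...) on one line, values as JSON. carry_out: Moves the arm, as the interface text tells. Its arguments: {"type":"object","properties":{"steps":{"type":"array","items":{"type":"array"}}},"required":["steps"]}

```bash
mkdir -p pics; ls; python3 - <<'E'
from bench import robot
import cv2,pickle
print(robot.get_obs())
for n in ("scene","side","wrist"):
    s=robot.snapshot(n); pickle.dump(s,open(f"pics/{n}0.pkl","wb"))
    cv2.imwrite(f"pics/{n}0.png",s["image"][:,:,::-1])
    print(n,s["mtx"].round(1).tolist(),s["D"],(-s["R"].T@s["t"]).round(3), (s["z_map"]>0).mean())
E
```

```text
pics
{'time': 0.0, 'joint_positions': array([-1.27008702e+00,  8.79518014e-02,  1.37224321e+00,  1.36867577e-05,
        1.68358147e+00, -1.03095791e-01]), 'qvel': array([ 0.00032136, -0.00027524, -0.00106575, -0.00019106, -0.00073408,
       -0.0006892 ]), 'joint_torque': array([ 2.40254240e-04, -3.40184748e+01, -3.02422321e+01,  7.18433037e-02,
        3.32354545e-02, -1.80855263e-04]), 'tool_pos': array([ 0.2159471 , -0.50524372,  0.20431152]), 'ee_rot': array([-3.13942182e+00, -2.38275348e-04,  4.03806363e-01]), 'wrist_force': array([ 1.07741584, -0.49124851,  0.37548913]), 'wrist_torque': array([ 0.01670517, -0.0381978 ,  0.05742765]), 'finger_force': 0.0, 'width': 0.09401345990065064}
scene [[397.6, 0.0, 325.8], [0.0, 397.6, 198.6], [0.0, 0.0, 1.0]] [0.0193201 0.        0.        0.        0.       ] [1.406 0.267 0.737] 0.986140625
side [[367.6, 0.0, 315.1], [0.0, 367.6, 197.1], [0.0, 0.0, 1.0]] [-0.0354188  0.         0.         0.         0.       ] [0.086 0.503 0.773] 0.995859375
wrist [[301.6, 0.0, 318.0], [0.0, 301.6, 201.4], [0.0, 0.0, 1.0]] [0.01071661 0.         0.         0.         0.        ] [ 0.283 -0.477  0.385] 0.99618359375
```

View pics/scene0.png

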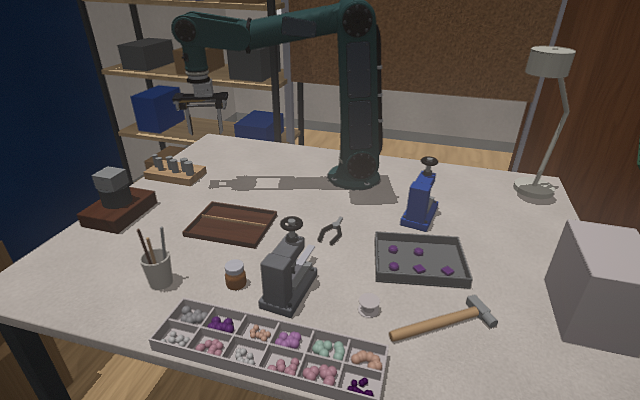

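View pics/side0.png

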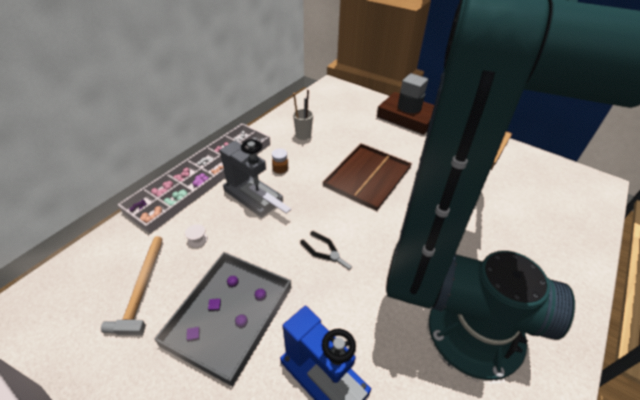

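View pics/wrist0.png

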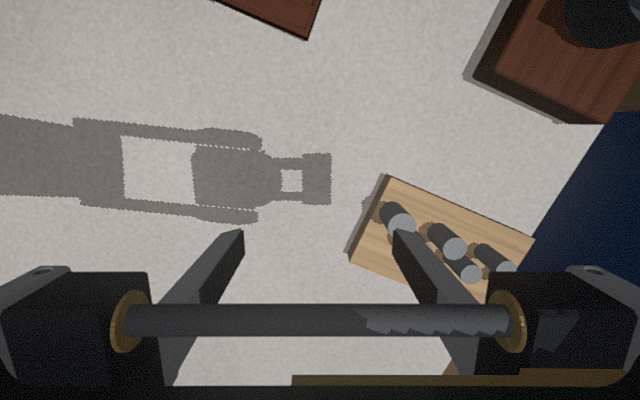

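The scene view shows the grey press at about (290,265) with its wheel at (291,223) and the bar pointing at the robot. The tray is at (230,225) and the bin at (422,258), holding 3 round stones and 2 squares. The blue press is a look-alike. In the side view the bin is at (225,315), the press at (255,180) and the tray at (368,175).

```bash
cat > h.py <<'E'
import numpy as np, cv2, pickle
def cloud(s):
    h,w=s["z_map"].shape
    uv=np.stack(np.meshgrid(np.arange(w),np.arange(h)),-1).reshape(-1,1,2).astype(np.float64)
    n=cv2.undistortPoints(uv,s["mtx"],s["D"]).reshape(h,w,2)
    z=s["z_map"].astype(float)
    P=np.dstack([n*z[...,None],z])
    W=(P-s["t"])@s["R"]; W[z==0]=np.nan
    return W
def ray(s,uv,z):
    n=cv2.undistortPoints(np.array(uv,float).reshape(-1,1,2),s["mtx"],s["D"]).reshape(-1,2)
    d=np.c_[n,np.ones(len(n))]@s["R"]; c=-s["R"].T@s["t"]
    return c+d*((z-c[2])/d[:,2])[:,None]
def load(n): return pickle.load(open(f"pics/{n}.pkl","rb"))
def hsv(s): return cv2.cvtColor(s["image"],cv2.COLOR_RGB2HSV)
def blobs(m,minA=20):
    c,_=cv2.findContours(m.astype(np.uint8),cv2.RETR_EXTERNAL,cv2.CHAIN_APPROX_NONE)
    return [k for k in c if cv2.contourArea(k)>=minA]
def shot(robot,n,name):
    s=robot.snapshot(n); pickle.dump(s,open(f"pics/{name}.pkl","wb")); cv2.imwrite(f"pics/{name}.png",s["image"][:,:,::-1]); return s
E
python3 - <<'E'
from h import *
np.set_printoptions(precision=4,suppress=True)
for n,box in (("scene",(370,230,475,290)),("side",(155,250,295,385))):
    s=load(n+"0");W=cloud(s);H=hsv(s)
    x0,y0,x1,y1=box
    m=np.zeros(H.shape[:2],bool);m[y0:y1,x0:x1]=1
    p=m&(H[...,0]>130)&(H[...,0]<165)&(H[...,1]>80)
    print(n,"stones")
    for c in blobs(p):
        k=np.zeros(p.shape,np.uint8);cv2.drawContours(k,[c],-1,1,-1)
        q=W[k>0]; q=q[~np.isnan(q[:,2])]
        M=cv2.moments(c);u=(M["m10"]/M["m00"],M["m01"]/M["m00"])
        top=q[q[:,2]>q[:,2].max()-.003]
        print(np.round(u,1),cv2.contourArea(c),"zmax",q[:,2].max(),"mid",(q.max(0)+q.min(0))/2,"ray",ray(s,u,.012)[0][:2],"std ztop",len(top)/len(q))
    print(n,"table z",np.nanmedian(W[...,2]))
# wheel / press / tray /bar by heights in the region
for n in("scene","side"):
    s=load(n+"0");W=cloud(s);H=hsv(s);x,y,z=np.moveaxis(W,-1,0)
    # press wheel
    reg=(x>.35)&(x<.9)&(y>-.25)&(y<.25)
    w=reg&(z>.175)&(z<.24)&(H[...,2]<70)&(H[...,1]<140)
    for c in blobs(w,15):
        k=np.zeros(w.shape,np.uint8);cv2.drawContours(k,[c],-1,1,-1); q=W[(k>0)&w]
        print(n,"wheel?",c.reshape(-1,2).mean(0),len(q),(q.max(0)+q.min(0))/2,q.max(0)-q.min(0))
    b=reg&(z>.035)&(z<.055)&(H[...,2]>110)&(H[...,1]<60)
    for c in blobs(b,15):
        k=np.zeros(w.shape,np.uint8);cv2.drawContours(k,[c],-1,1,-1); q=W[(k>0)&b]
        r=cv2.minAreaRect((q[:,:2]*1000).astype(np.float32))
        print(n,"bar?",c.reshape(-1,2).mean(0),len(q),r,q[:,2].mean())
E
```

```text
scene stones
[447.3 270.1] 48.0 zmax 0.01733930206754137 mid [0.4983 0.3724 0.0119] ray [0.498  0.3721] std ztop 0.22950819672131148
[419.1 267.9] 48.0 zmax 0.01708299006689641 mid [0.5122 0.2966 0.0122] ray [0.5115 0.2967] std ztop 0.3225806451612903
[393.6 265.2] 37.0 zmax 0.022785507300914398 mid [0.5246 0.2282 0.0153] ray [0.5202 0.2274] std ztop 0.10204081632653061
[418.4 250.6] 30.0 zmax 0.02086474022870627 mid [0.4385 0.2894 0.0144] ray [0.433  0.2892] std ztop 0.3902439024390244
[392.5 247.9] 27.5 zmax 0.021768237027430762 mid [0.4487 0.2146 0.0169] ray [0.4423 0.2142] std ztop 0.2972972972972973
scene table z 0.001361401084809303
side stones
[192.5 333. ] 81.0 zmax 0.018195262694426582 mid [0.4938 0.3705 0.0155] ray [0.4957 0.37  ] std ztop 0.56
[240.6 319.4] 62.0 zmax 0.023758039676386993 mid [0.4314 0.2881 0.0199] ray [0.4344 0.286 ] std ztop 0.2894736842105263
[213.9 304. ] 103.0 zmax 0.01799456539141636 mid [0.509  0.2951 0.014 ] ray [0.5092 0.2947] std ztop 0.3821138211382114
[259.6 293.5] 69.0 zmax 0.024307276621198675 mid [0.4419 0.215  0.0184] ray [0.4435 0.2129] std ztop 0.30120481927710846
[232.  280.5] 75.0 zmax 0.023660861844456923 mid [0.5172 0.2268 0.0159] ray [0.52   0.2258] std ztop 0.3111111111111111
side table z 0.0004608311971141116
scene wheel? [291.3269 223.5577] 189 [ 0.6646 -0.0178  0.1905] [0.0509 0.0508 0.0275]
scene bar? [305.3175 256.3651] 204 ((582.94921875, -13.53021240234375), (96.26992797851562, 42.817665100097656), 10.309526443481445) 0.042735239843941654
side wheel? [251.2941 146.3922] 206 [ 0.657  -0.0185  0.1902] [0.0512 0.0501 0.0298]
side bar? [271.9438 198.9551] 389 ((605.8269653320312, -16.335979461669922), (55.64583206176758, 147.40525817871094), 82.11605072021484) 0.04205279967269265
side bar? [252.2632 185.2105] 28 ((684.778076171875, -28.537883758544922), (11.464226722717285, 44.2991828918457), 43.93262481689453) 0.04207944461030093
```

```bash
cat >> h.py <<'E'
def plan(robot,*targets):
    """shift (tool axes, mm) and roll units from the present pose to each (x,y,z,yaw)"""
    o=robot.get_obs(); p=o["tool_pos"]; y=o["ee_rot"][2]
    for t in targets:
        d=np.array(t[:3])-p; c,s=np.cos(y),np.sin(y)
        dy=(t[3]-y+np.pi)%(2*np.pi)-np.pi
        print("shift mm",np.round([(c*d[0]+s*d[1])*1e3,(s*d[0]-c*d[1])*1e3,-d[2]*1e3],1),"roll",round(-np.degrees(dy)/10,2),"q6 end",round(o["joint_positions"][5],2))
E
python3 - <<'E'
from h import *
from bench import robot
s=load("wrist0");print("view dir",s["R"][2].round(3),"right",s["R"][0].round(3))
plan(robot,(.216,-.506,.33,0.404),(.43,-.02,.36,0))
E
```

```text
view dir [-0.235 -0.098 -0.967] right [ 0.392 -0.92  -0.002]
shift mm [  -0.2    0.6 -125.4] roll -0.0 q6 end -0.1
shift mm [ 387.5 -362.3 -155.4] roll 2.31 q6 end -0.1
```

>>> carry_out(steps=[[[0,0,-0.06],0,-1],[[0,0,-0.12],0,-1],[[0.05,-0.04,-0.155],0.5,-1],[[0.1,-0.08,-0.155],1,-1],[[0.15,-0.12,-0.155],1.5,-1],[[0.2,-0.16,-0.155],2,-1],[[0.25,-0.2,-0.155],2.3,-1],[[0.3,-0.24,-0.155],2.3,-1],[[0.35,-0.28,-0.155],2.3,-1],[[0.4,-0.32,-0.155],2.3,-1]])

```text
time: 1.4
tool_pos: [0.4492, -0.07, 0.3603]
ee_rot: [3.141, -0.0, 0.002]
wrist_force: [0.7, -1.0, -0.0]
width: 0.0939
finger_force: 0.0
```

>>> carry_out(steps=[[[0.04,-0.03,0],0,-1],[[0.04,-0.03,0],0,-1],[[0.04,-0.03,0],0,-1]])

```text
time: 1.78
tool_pos: [0.4882, -0.0422, 0.3601]
ee_rot: [3.141, 0.001, 0.002]
wrist_force: [1.4, -0.8, -0.4]
width: 0.0938
finger_force: 0.0
```

```bash
python3 - <<'E'
from h import *
from bench import robot
o=robot.get_obs();print(o["time"],o["tool_pos"],o["ee_rot"])
shot(robot,"wrist","w1")
E
```

```text
1.775 [ 0.48824232 -0.04223086  0.36011283] [3.14123326e+00 1.32340310e-03 2.31596042e-03]
```

View pics/w1.png

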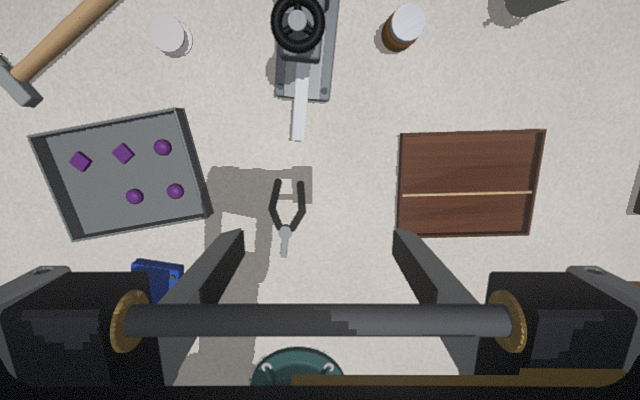

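The wrist view shows everything: wheel at (298,22), bar end from (300,75) to (298,138), bin around (122,173), tray around (472,183), and pliers at (287,215).

```bash
cat > meas.py <<'E'
from h import *
np.set_printoptions(precision=4,suppress=True)
def stones(s,W,box,minA=40,h=.011):
    H=hsv(s);x0,y0,x1,y1=box
    m=np.zeros(H.shape[:2],bool);m[y0:y1,x0:x1]=1
    p=m&(H[...,0]>130)&(H[...,0]<165)&(H[...,1]>80)
    for c in blobs(p,minA):
        k=np.zeros(p.shape,np.uint8);cv2.drawContours(k,[c],-1,1,-1)
        q=W[k>0]; q=q[~np.isnan(q[:,2])]; M=cv2.moments(c);u=(M["m10"]/M["m00"],M["m01"]/M["m00"])
        g=ray(s,c.reshape(-1,2),h+.004)[:,:2]*1000
        (cx,cy),(a,b),th=cv2.minAreaRect(g.astype(np.float32))
        print("stone",np.round(u,1),"ray",ray(s,u,h+.002)[0][:2],"ztop",np.percentile(q[:,2],95).round(4),"fill",round(cv2.contourArea(g.astype(np.float32))/a/b,2),"rect",round(a,1),round(b,1),round(th,1))
E
python3 - <<'E'
from meas import *
s=load("w1");W=cloud(s);H=hsv(s);x,y,z=np.moveaxis(W,-1,0)
stones(s,W,(30,105,215,245))
print("bench z",np.nanmedian(z[240:260,310:380]))
# bar
b=(z>.035)&(z<.055)&(H[...,2]>110)&(H[...,1]<60); b[:, :250]=0;b[:,350:]=0
for c in blobs(b,30):
    q=ray(s,c.reshape(-1,2),.045)[:,:2]*1000; print("bar",c.reshape(-1,2).min(0),c.reshape(-1,2).max(0),cv2.minAreaRect(q.astype(np.float32)))
    print(cv2.boxPoints(cv2.minAreaRect(q.astype(np.float32))))
for v in (80,90,100,110,120,130):
    r=np.where(b[v,285:312])[0]+285; print(v,r.min(),r.max(),ray(s,[((r.min()+r.max())/2,v)],.045)[0])
# wheel
w=(z>.17)&(z<.25)&(x<.75);w[:, :250]=0;w[:,350:]=0
q=W[w];print("z hist",np.histogram(q[:,2],bins=16,range=(.17,.25))[0])
top=w&(z>.193); q=W[top]
print("wheel",q.min(0),q.max(0),(q.min(0)+q.max(0))/2, cv2.minEnclosingCircle((q[:,:2]*1000).astype(np.float32)))
# bin, tray rims
for nm,bx,hh in (("bin",(20,95,225,250),.035),("tray",(390,120,555,245),.018)):
    m=np.zeros(z.shape,bool);m[bx[1]:bx[3],bx[0]:bx[2]]=1
    if nm=="bin": k=m&(H[...,2]<140)&(z>-.01)&(z<.05)&(abs(z-.035)<.006)
    else: k=m&(H[...,2]<150)&(H[...,1]>60)&(z<.03)
    c=max(blobs(k),key=cv2.contourArea)
    q=ray(s,c.reshape(-1,2),hh)[:,:2]*1000
    r=cv2.minAreaRect(q.astype(np.float32));print(nm,r);print(cv2.boxPoints(r).round(1).tolist())
E
```

```text
stone [134.2 196.1] ray [0.4317 0.2862] ztop 0.0231 fill 0.76 rect 26.0 29.0 39.3
stone [174.7 190.8] ray [0.4415 0.2129] ztop 0.0233 fill 0.77 rect 26.5 26.4 83.5
stone [ 80.1 161.1] ray [0.4941 0.3696] ztop 0.0176 fill 0.87 rect 28.0 28.9 48.0
stone [122.5 153. ] ray [0.5082 0.2944] ztop 0.0175 fill 0.96 rect 25.6 27.7 40.5
stone [162.1 147. ] ray [0.5188 0.2251] ztop 0.0232 fill 0.79 rect 23.7 29.5 0.2
bench z 0.0013383063394280736
bar [283  28] [325 140] ((615.64501953125, -18.977649688720703), (56.278236389160156, 165.7533721923828), 81.61674499511719)
[[529.5513 -34.7332]
 [693.5336 -58.899 ]
 [701.7387  -3.2221]
 [537.7564  20.9437]]
80 288 311 [ 0.6231 -0.0147  0.045 ]
90 285 311 [ 0.6087 -0.0122  0.045 ]
100 294 306 [ 0.594 -0.015  0.045]
110 293 305 [ 0.5791 -0.0133  0.045 ]
120 293 305 [ 0.564 -0.013  0.045]
130 292 304 [ 0.5486 -0.0112  0.045 ]
z hist [  16   17   14    3   10  144 1539  476    0    0    0    0    0    0
    0    0]
wheel [ 0.6294 -0.05    0.1934] [0.6768 0.0057 0.2096] [ 0.6531 -0.0221  0.2015] ((657.5594482421875, -22.335121154785156), 28.294273376464844)
bin ((468.5268249511719, 289.660400390625), (188.76431274414062, 252.1343231201172), 10.404004096984863)
[[352.8999938964844, 396.6000061035156], [398.5, 148.60000610351562], [584.0999755859375, 182.6999969482422], [538.5999755859375, 430.70001220703125]]
tray ((451.67333984375, -306.0302429199219), (189.51524353027344, 242.6757354736328), 1.6415343284606934)
[[353.5, -187.5], [360.3999938964844, -430.0], [549.9000244140625, -424.6000061035156], [542.9000244140625, -182.0]]
```

>>> carry_out(steps=[[[0.06,-0.007,0.03],0.8,-1],[[0.12,-0.014,0.06],1.6,-1],[[0.17,-0.02,0.1],2.3,-1],[[0.17,-0.02,0.1],2.3,-1]])

```text
time: 2.33
tool_pos: [0.6584, -0.0229, 0.2544]
ee_rot: [3.139, 0.009, -0.401]
wrist_force: [0.4, 0.1, -0.1]
width: 0.094
finger_force: 0.0
```

```bash
python3 - <<'E'
from meas import *
from bench import robot
s=shot(robot,"wrist","w2")
plan(robot,(.6575,-.0222,.179,-.4))
W=cloud(s);H=hsv(s);x,y,z=np.moveaxis(W,-1,0)
top=(z>.193)&(z<.215)&(x<.75)&(x>.6)&(abs(y+.02)<.05)
q=W[top];print(len(q),q.min(0),q.max(0),np.median(q[:,2]),cv2.minEnclosingCircle((q[:,:2]*1000).astype(np.float32)))
E
```

```text
shift mm [-1.2 -0.2 77. ] roll 0.0 q6 end 1.85
3130 [ 0.6301 -0.0501  0.1931] [0.6859 0.0062 0.2096] 0.20381929620678987 ((658.0816040039062, -21.892000198364258), 28.210664749145508)
```

View pics/w2.png

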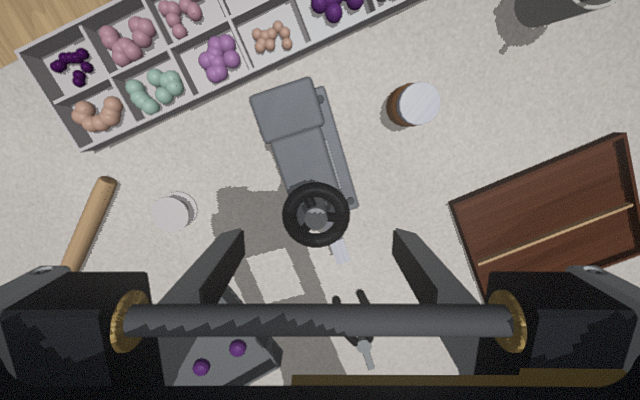

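The wheel is at (316,214) in this view, and the fingers sit symmetrically about it. Next I descend and grip.

>>> carry_out(steps=[[[-0.001,-0.001,0.04],0,-1],[[-0.001,-0.001,0.075],0,-1],[[-0.001,-0.001,0.075],0,-1],[[-0.001,-0.001,0.075],0,0.1],[[-0.001,-0.001,0.075],0,1],[[-0.001,-0.001,0.075],0,1],[[-0.001,-0.001,0.075],0,1],[[-0.001,-0.001,0.075],0,1]])

```text
time: 3.38
tool_pos: [0.6581, -0.0209, 0.1861]
ee_rot: [3.14, -0.001, -0.399]
wrist_force: [-0.5, -2.0, 1.9]
width: 0.0555
finger_force: 30.0
```

>>> carry_out(steps=[[[0,0,-0.001],-1,1],[[0,0,-0.002],-2,1],[[0,0,-0.003],-3,1],[[0,0,-0.0035],-4,1],[[0,0,-0.0045],-5,1],[[0,0,-0.005],-6,1],[[0,0,-0.006],-7,1],[[0,0,-0.007],-8,1],[[0,0,-0.008],-9,1],[[0,0,-0.009],-10,1]])

```text
time: 4.62
tool_pos: [0.6585, -0.0216, 0.1949]
ee_rot: [3.14, 0.002, 1.35]
wrist_force: [0.9, -3.7, 1.0]
width: 0.0551
finger_force: 30.0
```

```bash
python3 - <<'E'
from bench import robot
o=robot.get_obs();print(o["ee_rot"],o["wrist_torque"],o["wrist_force"],o["joint_positions"][5],o["width"],o["tool_pos"])
E
```

```text
[3.13990417e+00 1.96196736e-03 1.35044084e+00] [-0.61523396 -0.18804976 -0.13338177] [ 0.86498019 -3.67413908  1.00259199] 0.10243662862997112 0.0551002890087625 [ 0.65847593 -0.02156889  0.19488835]
```

>>> carry_out(steps=[[[0,0,-0.001],-1,1],[[0,0,-0.002],-2,1],[[0,0,-0.003],-3,1],[[0,0,-0.0035],-4,1],[[0,0,-0.0045],-5,1],[[0,0,-0.005],-6,1],[[0,0,-0.006],-7,1],[[0,0,-0.007],-8,1],[[0,0,-0.0075],-8.5,1],[[0,0,-0.008],-9,1]])

```text
time: 5.88
tool_pos: [0.6591, -0.0211, 0.2027]
ee_rot: [-3.141, 0.003, 2.919]
wrist_force: [1.4, -2.4, 1.0]
width: 0.0551
finger_force: 30.0
```

```bash
python3 - <<'E'
from bench import robot
o=robot.get_obs();print(o["ee_rot"],o["wrist_torque"],o["wrist_force"],o["joint_positions"][5],o["width"],o["tool_pos"])
E
```

```text
[-3.14087547e+00  2.77878470e-03  2.91876692e+00] [-0.22068665 -0.49884584 -0.13015654] [ 1.44967605 -2.43329678  0.97358097] -1.4655337776399477 0.055108690065827325 [ 0.65909974 -0.02110576  0.20272914]
```

>>> carry_out(steps=[[[0,0,-0.0005],-0.5,1],[[0,0,-0.001],-1,1],[[0,0,-0.001],-1.5,1],[[0,0,-0.001],-1.5,1]])

```text
time: 6.38
tool_pos: [0.6577, -0.021, 0.2036]
ee_rot: [-3.14, -0.001, -3.107]
wrist_force: [-1.7, -1.4, 1.8]
width: 0.0554
finger_force: 30.0
```

```bash
python3 - <<'E'
from bench import robot
o=robot.get_obs();print(o["ee_rot"],o["wrist_torque"],o["wrist_force"],o["joint_positions"][5],o["width"],o["tool_pos"])
E
```

```text
[-3.14039785e+00 -8.68100350e-04 -3.10733870e+00] [-0.39889352  0.19259147 -0.70624816] [-1.74930826 -1.41059274  1.77898145] -1.7226325137035314 0.055380570296502674 [ 0.65773794 -0.02103122  0.20359021]
```

>>> carry_out(steps=[[[0,0,0],0,-1],[[0,0,0],0,-1],[[0,0,0],0,-1],[[0,0,-0.03],0,-1],[[0,0,-0.06],0,-1],[[0.03,0.001,-0.06],0.4,-1],[[0.08,0.003,-0.06],0.8,-1],[[0.08,0.003,-0.06],0.8,-1]])

```text
time: 7.38
tool_pos: [0.5752, -0.0196, 0.2633]
ee_rot: [3.141, -0.001, 3.039]
wrist_force: [1.1, 1.1, 0.1]
width: 0.0939
finger_force: 0.0
```

```bash
python3 - <<'E'
from meas import *
from bench import robot
s=shot(robot,"wrist","w3"); o=robot.get_obs(); print(o["tool_pos"],o["ee_rot"])
W=cloud(s);H=hsv(s);x,y,z=np.moveaxis(W,-1,0)
b=(z>.035)&(z<.055)&(H[...,2]>110)&(H[...,1]<60)&(x>.5)&(x<.585)&(abs(y+.015)<.03)
for c in blobs(b,30):
    q=ray(s,c.reshape(-1,2),.045)[:,:2]*1000; r=cv2.minAreaRect(q.astype(np.float32)); print("bar",c.reshape(-1,2).mean(0),r,cv2.boxPoints(r).round(1).tolist())
top=(z>.205)&(z<.235)&(x<.75)&(x>.6)&(abs(y+.02)<.05)
q=W[top]
if len(q): print("wheel top",len(q),np.median(q[:,2]),q.max(0),q.min(0))
s=shot(robot,"scene","s1");W=cloud(s);z=W[...,2]
k=(z>.185)&(W[...,0]>.6)&(W[...,0]<.7)&(abs(W[...,1]+.02)<.04)&(z<.24);q=W[k];print("scene wheel",np.percentile(q[:,2],[5,50,95]))
E
```

```text
[ 0.5771 -0.0199  0.2638] [3.1414 0.0009 3.0399]
bar [322.3585 167.0377] ((559.869384765625, -12.997636795043945), (20.224323272705078, 51.9946174621582), 84.0833969116211) [[533.0, -20.399999618530273], [584.7000122070312, -25.700000762939453], [586.7999877929688, -5.599999904632568], [535.0999755859375, -0.30000001192092896]]
wheel top 1086 0.22069881411926798 [0.6832 0.0049 0.2239] [ 0.6297 -0.0477  0.2052]
scene wheel [0.1917 0.2178 0.2223]
```

View pics/w3.png

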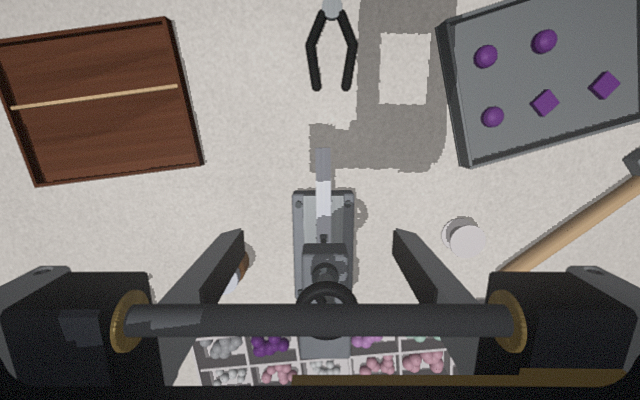

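The bar is at (322,167) and runs at -5.9°, and the wheel top has risen 17 mm, so it is fully up. Now I go down to the bar.

>>> carry_out(steps=[[[-0.001,0.005,0.06],0,-0.1],[[-0.001,0.005,0.12],0,-0.1],[[-0.001,0.005,0.18],0,-0.1],[[-0.001,0.005,0.21],0,-0.1],[[-0.001,0.005,0.226],0,-0.1],[[-0.001,0.005,0.226],0,-0.1],[[-0.001,0.005,0.226],0,-0.1]])

```text
time: 8.35
tool_pos: [0.5815, -0.0155, 0.0396]
ee_rot: [-3.141, 0.004, 3.039]
wrist_force: [0.4, -0.7, 0.2]
width: 0.0519
finger_force: 0.0
```

>>> carry_out(steps=[[[0.002,0,0.001],0,-0.1],[[0.002,0,0.001],0,0.4],[[0.002,0,0.001],0,1],[[0.002,0,0.001],0,1],[[0.002,0,0.001],0,1],[[0.002,0,0.001],0,1]])

```text
time: 9.1
tool_pos: [0.5775, -0.0152, 0.0365]
ee_rot: [-3.141, 0.0, 3.039]
wrist_force: [-0.5, 0.1, 0.2]
width: 0.0194
finger_force: 29.6
```

>>> carry_out(steps=[[[0.01,0,-0.001],0,1],[[0.025,0,-0.001],0,1],[[0.04,0,-0.001],0,1],[[0.06,0,-0.001],0,1],[[0.08,0,-0.002],0,1],[[0.1,0,-0.003],0,1],[[0.12,0,-0.01],0,1],[[0.12,0,-0.04],0,1],[[0.12,0,-0.07],0,1],[[0.12,0,-0.08],0,1]])

```text
time: 10.35
tool_pos: [0.4585, -0.0029, 0.1185]
ee_rot: [-3.141, 0.004, 3.039]
wrist_force: [1.0, 0.8, -0.4]
width: 0.0195
finger_force: 30.0
```

```bash
python3 - <<'E'
from meas import *
from bench import robot
s=shot(robot,"wrist","w4"); shot(robot,"side","sd1"); o=robot.get_obs(); print(o["tool_pos"],o["ee_rot"],o["wrist_force"],o["joint_positions"].round(2))
a=s["image"][:,:,::-1];b=load("sd1")["image"][:,:,::-1][80:280,180:480]
cv2.imwrite("pics/c4.png",np.vstack([a,cv2.resize(b,(640,200*640//300))[:200*1]]) if 0 else np.vstack([a[60:330],cv2.resize(b,(480,320))[:, :480].repeat(1,0) if 0 else cv2.copyMakeBorder(cv2.resize(b,(480,320)),0,0,0,160,0)]))
E
```

```text
[ 0.4584 -0.0029  0.1173] [-3.1414  0.0024  3.0393] [ 1.3798  0.3182 -0.2494] [-0.13 -0.09  1.72 -0.    1.51 -1.6 ]
```

View pics/c4.png

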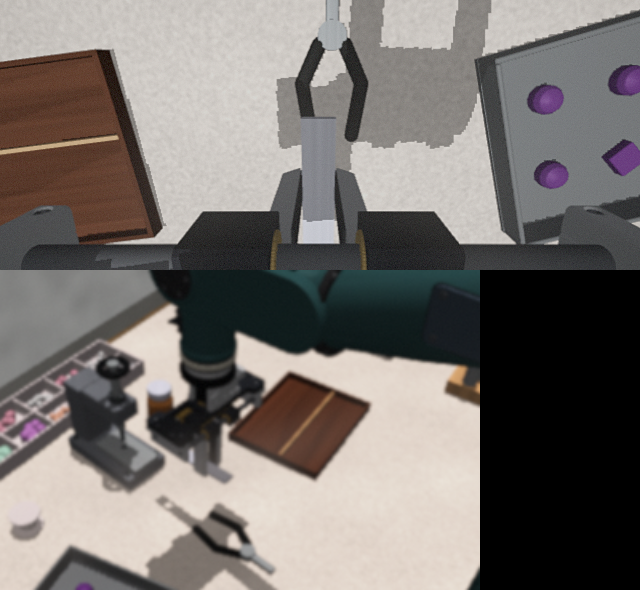

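The bar is held level, clear of the press at about (318,165) in the wrist half. Next I take it over the tray channel.

>>> carry_out(steps=[[[0.004,-0.035,0],1,1],[[0.008,-0.07,0],2,1],[[0.012,-0.105,0],3,1],[[0.016,-0.14,0],4,1],[[0.02,-0.175,0],5,1],[[0.024,-0.21,0],6,1],[[0.028,-0.245,0],7,1],[[0.032,-0.28,0],8,1],[[0.032,-0.28,0],8.25,1],[[0.032,-0.28,0],8.25,1]])

```text
time: 11.7
tool_pos: [0.3967, -0.2777, 0.1146]
ee_rot: [-3.139, -0.002, 1.599]
wrist_force: [-0.1, 0.4, -1.0]
width: 0.0194
finger_force: 30.0
```

```bash
python3 - <<'E'
from meas import *
from bench import robot
s=shot(robot,"scene","s2"); o=robot.get_obs(); print(o["tool_pos"],o["ee_rot"],o["width"],o["wrist_force"])
plan(robot,(.3979,-.2785,.0085,1.599))
s=shot(robot,"wrist","w5")
W=cloud(s);H=hsv(s);x,y,z=np.moveaxis(W,-1,0)
b=(z>.1)&(z<.16)&(H[...,1]<60)&(H[...,2]>90)
q=W[b];print(len(q),q.min(0),q.max(0),"bar z",np.median(q[:,2]))
# tray recheck
k=(H[...,2]<150)&(H[...,1]>60)&(z<.03)&(x>.3)&(x<.6)&(y<-.15)
c=max(blobs(k),key=cv2.contourArea);r=cv2.minAreaRect((ray(s,c.reshape(-1,2),.018)[:,:2]*1000).astype(np.float32));print(r)
im=s["image"][:,:,::-1].copy(); cv2.imwrite("pics/c5.png",np.hstack([im[::2,::2],load("s2")["image"][150:350,150:470,::-1]]))
E
```

```text
[ 0.3969 -0.2775  0.1149] [-3.1396 -0.002   1.6   ] 0.018711711122596765 [ 0.9837  0.3265 -0.3821]
shift mm [ -1.    0.9 106.4] roll 0.01 q6 end -0.76
6328 [ 0.3739 -0.3802  0.1127] [ 0.4179 -0.2349  0.1599] bar z 0.12468259313652234
((451.5542907714844, -285.58770751953125), (189.92010498046875, 195.84124755859375), 1.587843656539917)
```

View pics/c5.png

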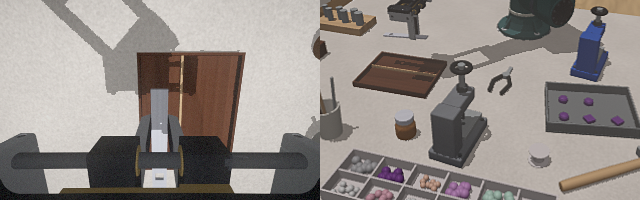

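The wrist half shows the bar at (160,130) over the left compartment, between the wall (140) and the divider (183). Now I lower it.

>>> carry_out(steps=[[[-0.001,0.001,0.03],0,1],[[-0.001,0.001,0.06],0,1],[[-0.001,0.001,0.085],0,1],[[-0.001,0.001,0.096],0,1],[[-0.001,0.001,0.102],0,1],[[-0.001,0.001,0.105],0,1],[[-0.001,0.001,0.105],0,1],[[-0.001,0.001,0.105],0,1]])

```text
time: 12.8
tool_pos: [0.3992, -0.2796, 0.0123]
ee_rot: [3.14, 0.001, 1.599]
wrist_force: [-0.3, -0.4, -0.4]
width: 0.0191
finger_force: 30.0
```

>>> carry_out(steps=[[[0,0,0],0,1],[[0,0,0.001],0,1],[[0,0,0.001],0,1]])

```text
time: 13.18
tool_pos: [0.3987, -0.2791, 0.0104]
ee_rot: [-3.142, 0.0, 1.599]
wrist_force: [0.7, -0.6, 0.1]
width: 0.0193
finger_force: 30.0
```

Down a further 1.5 mm, release to about 38 mm, then rise.

>>> carry_out(steps=[[[0,0,0.0015],0,1],[[0,0,0.0015],0,1],[[0,0,0.0015],0,0.2],[[0,0,0.0015],0,0.2],[[0,0,0.0015],0,0.2],[[0,0,-0.03],0,0.2],[[0,0,-0.08],0,0.2],[[0,0,-0.14],0,-1],[[0,0,-0.2],0,-1],[[0,0,-0.26],0,-1]])

```text
time: 14.42
tool_pos: [0.3985, -0.2789, 0.2725]
ee_rot: [3.141, 0.0, 1.599]
wrist_force: [0.9, -0.4, -0.2]
width: 0.064
finger_force: 0.0
```

```bash
python3 - <<'E'
from meas import *
from bench import robot
s=shot(robot,"wrist","w6"); o=robot.get_obs(); print(o["time"],o["tool_pos"],o["ee_rot"],o["width"],o["wrist_force"])
W=cloud(s);H=hsv(s);x,y,z=np.moveaxis(W,-1,0)
b=(z>.001)&(z<.03)&(H[...,1]<60)&(H[...,2]>90)&(x>.36)&(x<.44)&(y<-.2)&(y>-.41)
for c in blobs(b,100):
    r=cv2.minAreaRect((ray(s,c.reshape(-1,2),.010)[:,:2]*1000).astype(np.float32));k=np.zeros(b.shape,np.uint8);cv2.drawContours(k,[c],-1,1,-1);print("bar",r,np.percentile(W[k>0][:,2],[5,50,95]))
plan(robot,(.4,-.28,.27,3.0),(.658,-.0218,.27,2.9))
E
```

```text
14.475 [ 0.4008 -0.2809  0.2822] [3.1295 0.0114 1.5993] 0.06834858748321154 [ 1.6939 -0.3646  4.9837]
bar ((398.36602783203125, -311.3011474609375), (22.007272720336914, 151.78231811523438), 1.8436602354049683) [nan nan nan]
shift mm [ 0.9 -0.8 12.2] roll -8.03 q6 end -0.76
shift mm [251.7 264.5  12.2] roll -7.45 q6 end -0.76
```

View pics/w6.png

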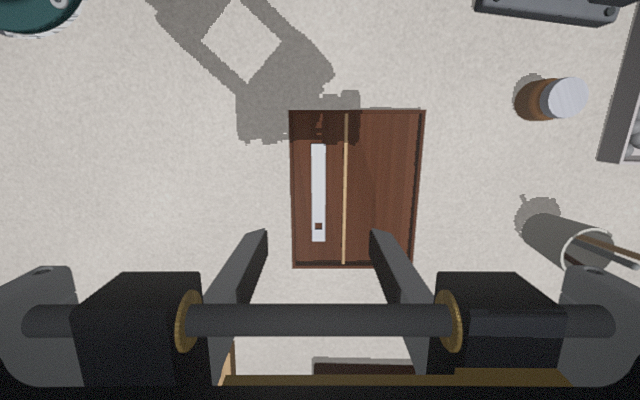

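The bar lies flat in the channel at (318,193), with its centre measured at (0.398,-0.311). Next is winding down.

>>> carry_out(steps=[[[0.03,0.033,0],-1,-1],[[0.06,0.066,0],-2,-1],[[0.09,0.1,0],-3,-1],[[0.125,0.133,0],-4,-1],[[0.155,0.166,0],-5,-1],[[0.19,0.2,0],-6,-1],[[0.22,0.233,0],-7,-1],[[0.25,0.266,0],-7.7,-1],[[0.25,0.266,0],-7.7,-1],[[0.25,0.266,0],-7.7,-1]])

```text
time: 15.72
tool_pos: [0.6572, -0.022, 0.27]
ee_rot: [-3.141, -0.001, 2.942]
wrist_force: [-0.9, -0.4, -0.7]
width: 0.094
finger_force: 0.0
```

```bash
python3 - <<'E'
from meas import *
from bench import robot
s=shot(robot,"wrist","w7"); o=robot.get_obs(); print(o["time"],o["tool_pos"],o["ee_rot"],o["width"])
plan(robot,(.658,-.0215,.202,2.95))
W=cloud(s);x,y,z=np.moveaxis(W,-1,0)
q=W[(z>.21)&(z<.235)&(x<.75)&(x>.6)&(abs(y+.02)<.05)];print(len(q),q.min(0),q.max(0),np.median(q[:,2]),cv2.minEnclosingCircle((q[:,:2]*1000).astype(np.float32)))
E
```

```text
15.775 [ 0.657  -0.0224  0.2706] [-3.141  -0.0001  2.9417] 0.09427876364809168
shift mm [-0.8  1.1 68.6] roll -0.05 q6 end -1.49
3179 [ 0.6301 -0.0501  0.2104] [0.6855 0.006  0.2273] 0.2214212532909516 ((657.5135498046875, -22.069183349609375), 28.13779640197754)
```

>>> carry_out(steps=[[[-0.001,0.001,0.03],0,-1],[[-0.001,0.001,0.06],0,-1],[[-0.001,0.001,0.067],0,-1],[[-0.001,0.001,0.067],0,0.1],[[-0.001,0.001,0.067],0,1],[[-0.001,0.001,0.067],0,1],[[-0.001,0.001,0.067],0,1],[[-0.001,0.001,0.067],0,1]])

```text
time: 16.77
tool_pos: [0.6589, -0.0211, 0.2042]
ee_rot: [-3.141, 0.001, 2.943]
wrist_force: [-0.9, -1.0, 2.5]
width: 0.0554
finger_force: 30.0
```

>>> carry_out(steps=[[[0,0,0.001],1,1],[[0,0,0.002],2,1],[[0,0,0.003],3,1],[[0,0,0.0035],4,1],[[0,0,0.0045],5,1],[[0,0,0.005],6,1],[[0,0,0.006],7,1],[[0,0,0.007],8,1],[[0,0,0.008],9,1],[[0,0,0.009],10,1]])

```text
time: 18.02
tool_pos: [0.6585, -0.0213, 0.1955]
ee_rot: [3.141, 0.001, 1.192]
wrist_force: [-1.5, -1.5, 4.0]
width: 0.0554
finger_force: 30.0
```

>>> carry_out(steps=[[[0,0,0.001],1,1],[[0,0,0.002],2,1],[[0,0,0.003],3,1],[[0,0,0.0035],4,1],[[0,0,0.0045],5,1],[[0,0,0.005],6,1],[[0,0,0.006],7,1],[[0,0,0.007],8,1],[[0,0,0.0075],8.5,1],[[0,0,0.008],9,1]])

```text
time: 19.27
tool_pos: [0.6583, -0.021, 0.1876]
ee_rot: [3.141, -0.0, -0.376]
wrist_force: [-2.7, -1.0, 3.5]
width: 0.0555
finger_force: 30.0
```

```bash
python3 - <<'E'
from bench import robot
o=robot.get_obs();print(o["ee_rot"],o["wrist_torque"],o["wrist_force"],o["joint_positions"][5],o["width"],o["tool_pos"])
E
```

```text
[ 3.14113937e+00 -1.47609379e-04 -3.75595766e-01] [-0.03632445  0.40473326  0.09350416] [-2.67998138 -1.03498202  3.4925417 ] 1.828727695416049 0.055522810269219396 [ 0.65828751 -0.02095137  0.18764099]
```

>>> carry_out(steps=[[[0,0,0.0005],0.5,1],[[0,0,0.001],1,1],[[0,0,0.001],1.5,1],[[0,0,0.0015],1.8,1],[[0,0,0.0015],1.8,1]])

```text
time: 19.9
tool_pos: [0.6586, -0.0211, 0.1862]
ee_rot: [3.141, -0.001, -0.685]
wrist_force: [-2.3, -2.1, 4.3]
width: 0.0552
finger_force: 30.0
```

```bash
python3 - <<'E'
from bench import robot
o=robot.get_obs();print(o["ee_rot"],o["wrist_torque"],o["wrist_force"],o["joint_positions"][5],o["width"],o["tool_pos"])
E
```

```text
[ 3.14140237e+00 -1.17730680e-03 -6.85333611e-01] [-0.19002047  0.40452815  0.63769178] [-2.32527074 -2.08389952  4.25998118] 2.138492966374757 0.055178150979862596 [ 0.65861997 -0.02106035  0.18616117]
```

>>> carry_out(steps=[[[0,0,0],0,-1],[[0,0,0],0,-1],[[0,0,0],0,-1],[[0,0,-0.05],0,-1],[[0,0,-0.1],0,-1],[[-0.04,-0.015,-0.115],-1,-1],[[-0.08,-0.03,-0.115],-2,-1],[[-0.13,-0.05,-0.115],-3,-1],[[-0.18,-0.07,-0.115],-4,-1],[[-0.23,-0.09,-0.115],-4.95,-1]])

```text
time: 21.15
tool_pos: [0.5369, 0.1961, 0.2997]
ee_rot: [-3.141, 0.0, 0.182]
wrist_force: [-0.2, 1.1, -0.5]
width: 0.0941
finger_force: 0.0
```

```bash
python3 - <<'E'
from bench import robot
from h import *
plan(robot,(.5,.27,.3,.18))
E
```

```text
shift mm [-22.9 -79.4  -0.3] roll 0.01 q6 end 1.64
```

>>> carry_out(steps=[[[-0.012,-0.04,0],0,-1],[[-0.023,-0.08,0],0,0],[[-0.023,-0.08,0],0,0],[[-0.023,-0.08,0],0,0]])

```text
time: 21.65
tool_pos: [0.5014, 0.269, 0.2997]
ee_rot: [3.141, 0.0, 0.177]
wrist_force: [-0.4, 0.1, 0.6]
width: 0.0674
finger_force: 0.0
```

```bash
cat > st.py <<'E'
from meas import *
from bench import robot
import sys
s=shot(robot,"wrist",sys.argv[1]); o=robot.get_obs(); print(o["time"],o["tool_pos"],o["ee_rot"],o["width"])
W=cloud(s);H=hsv(s);x,y,z=np.moveaxis(W,-1,0)
k=(x>.33)&(x<.6)&(y>.14)&(y<.44);v,u=np.where(k)
stones(s,W,(u.min(),v.min(),u.max(),v.max()),150)
E
python3 st.py w8; python3 - <<'E'
from meas import *
from bench import robot
s=shot(robot,"scene","s3");W=cloud(s);z=W[...,2]
k=(z>.17)&(W[...,0]>.6)&(W[...,0]<.7)&(abs(W[...,1]+.02)<.04)&(z<.24);q=W[k];print("scene wheel",np.percentile(q[:,2],[5,50,95]))
E
```

```text
21.7 [0.5016 0.2686 0.2997] [3.141  0.0002 0.1759] 0.06359974098558284
stone [344.7 212.9] ray [0.4409 0.2135] ztop 0.0232 fill 0.75 rect 26.9 24.2 11.7
stone [298.8 211. ] ray [0.4312 0.2871] ztop 0.023 fill 0.78 rect 25.4 25.9 55.5
stone [346.7 164.5] ray [0.5184 0.2259] ztop 0.0232 fill 0.76 rect 25.5 24.8 55.4
stone [252.1 164. ] ray [0.4936 0.3705] ztop 0.0177 fill 0.88 rect 25.1 26.5 49.7
stone [301.8 163.6] ray [0.5076 0.2946] ztop 0.0176 fill 0.9 rect 25.1 25.1 40.1
scene wheel [0.1752 0.1998 0.2047]
```

View pics/w8.png

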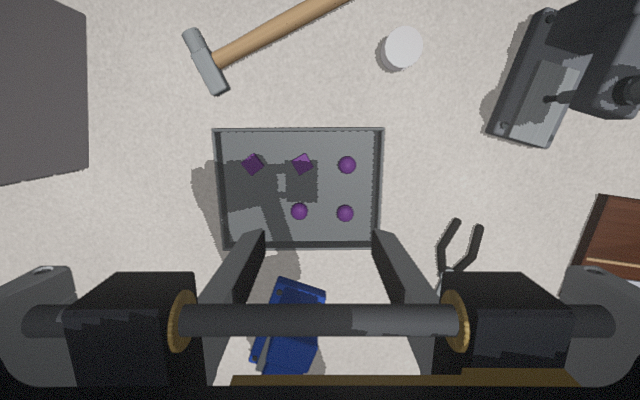

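The bin view shows rounds at (345,213), (299,211) and (347,164), and squares at (252,164) and (302,164). The blue look-alike is close to the bin's near side, so I'll check its clearance.

```bash
python3 - <<'E'
from meas import *
from bench import robot
for n in ("scene0","side0"):
    s=load(n);W=cloud(s);x,y,z=np.moveaxis(W,-1,0)
    k=(x>.15)&(x<.45)&(y>.1)&(y<.42)&(z>.06)&(z<.25)
    for zz in ((.06,.12),(.12,.16),(.17,.25)):
        q=W[k&(z>zz[0])&(z<zz[1])]; print(n,zz,len(q),np.percentile(q,2,axis=0),np.percentile(q,98,axis=0))
    k=(abs(y-.19)<.3)&(z>.02)&(z<.08)
plan(robot,(.441,.2135,.008,.18),(.4315,.287,.008,.18),(.5185,.226,.008,.18))
E
```

```text
scene0 (0.06, 0.12) 354 [0.2672 0.2323 0.0614] [0.3096 0.2955 0.1188]
scene0 (0.12, 0.16) 554 [0.1837 0.1038 0.1216] [0.3087 0.303  0.1576]
scene0 (0.17, 0.25) 266 [0.1589 0.1008 0.1721] [0.2226 0.3027 0.2454]
side0 (0.06, 0.12) 266 [0.1805 0.2809 0.0616] [0.3036 0.3012 0.1196]
side0 (0.12, 0.16) 2214 [0.1611 0.1105 0.1241] [0.2995 0.3057 0.1538]
side0 (0.17, 0.25) 1531 [0.152  0.1018 0.1736] [0.2165 0.3041 0.2463]
shift mm [-69.4  43.4 291.7] roll -0.03 q6 end 1.79
shift mm [-65.9 -30.6 291.7] roll -0.03 q6 end 1.79
shift mm [  9.1  44.6 291.7] roll -0.03 q6 end 1.79
```

>>> carry_out(steps=[[[-0.035,0.022,0.03],0,0],[[-0.0695,0.0435,0.08],0,0],[[-0.0695,0.0435,0.14],0,0],[[-0.0695,0.0435,0.2],0,0],[[-0.0695,0.0435,0.25],0,0],[[-0.0695,0.0435,0.28],0,0],[[-0.0695,0.0435,0.29],0,0],[[-0.0695,0.0435,0.29],0,0],[[-0.0695,0.0435,0.29],0,0]])

```text
time: 22.88
tool_pos: [0.4421, 0.2145, 0.0119]
ee_rot: [-3.141, -0.004, 0.176]
wrist_force: [0.6, -0.9, 0.6]
width: 0.047
finger_force: 0.0
```

>>> carry_out(steps=[[[0,0,0.001],0,0],[[0,0,0.001],0,0.3],[[0,0,0.001],0,1],[[0,0,0.001],0,1],[[0,0,0.001],0,1],[[0,0,0.001],0,1],[[0,0,-0.05],0,1],[[0,0,-0.1],0,1],[[0,0,-0.13],0,1],[[0,0,-0.13],0,1]])

```text
time: 24.12
tool_pos: [0.4422, 0.2149, 0.1425]
ee_rot: [-3.141, -0.006, 0.177]
wrist_force: [-0.3, 0.2, -1.5]
width: 0.0263
finger_force: 30.0
```

```bash
python3 - <<'E'
from bench import robot
from h import *
o=robot.get_obs();print(o["tool_pos"],o["width"],o["finger_force"])
plan(robot,(.491,-.365,.141,.0),(.491,-.365,.01,.0))
E
```

```text
[0.44218872 0.21489063 0.14254194] 0.026292869873302694 29.999889085920586
shift mm [-54.  579.4   1.5] roll 1.01 q6 end 1.73
shift mm [-54.  579.4 132.5] roll 1.01 q6 end 1.73
```

>>> carry_out(steps=[[[-0.005,0.05,0],0.1,1],[[-0.01,0.11,0],0.2,1],[[-0.016,0.17,0],0.3,1],[[-0.022,0.23,0],0.4,1],[[-0.028,0.29,0],0.5,1],[[-0.034,0.35,0],0.6,1],[[-0.04,0.41,0],0.7,1],[[-0.045,0.47,0],0.8,1],[[-0.05,0.53,0],0.9,1],[[-0.054,0.58,0],1,1]])

```text
time: 25.38
tool_pos: [0.4881, -0.3677, 0.1364]
ee_rot: [-3.138, 0.003, 0.001]
wrist_force: [0.1, -0.0, -0.0]
width: 0.0264
finger_force: 30.0
```

```bash
python3 - <<'E'
from bench import robot
from h import *
o=robot.get_obs();print(o["tool_pos"],o["width"],o["finger_force"])
plan(robot,(.491,-.365,.01,.0))
E
```

```text
[ 0.48812016 -0.36766943  0.13644724] 0.026406977207245837 30.000401666475227
shift mm [  2.9  -2.7 126.4] roll 0.0 q6 end 0.83
```

>>> carry_out(steps=[[[0,0,0.05],0,1],[[0,0,0.1],0,1],[[0,0,0.12],0,1],[[0,0,0.129],0,1],[[0,0,0.129],0,1],[[0,0,0.13],0,1],[[0,0,0.13],0,0],[[0,0,0.13],0,0],[[0,0,0.08],0,0],[[0,0,0],0,0]])

```text
time: 26.62
tool_pos: [0.4883, -0.3653, 0.1218]
ee_rot: [-3.139, 0.003, 0.002]
wrist_force: [0.8, -1.0, 0.6]
width: 0.0466
finger_force: 0.0
```

>>> carry_out(steps=[[[0,0,-0.06],0,0],[[0,0,-0.12],0,0],[[-0.04,-0.03,-0.15],0,0],[[-0.08,-0.06,-0.15],0,0],[[-0.08,-0.06,-0.15],0,0]])

```text
time: 27.25
tool_pos: [0.4075, -0.3048, 0.2738]
ee_rot: [3.14, -0.001, 0.002]
wrist_force: [0.5, -0.6, -0.2]
width: 0.0472
finger_force: 0.0
```

```bash
cat > tr.py <<'E'
from meas import *
from bench import robot
import sys
s=shot(robot,"wrist",sys.argv[1]); o=robot.get_obs(); print(o["time"],o["tool_pos"],o["ee_rot"],o["width"])
W=cloud(s);H=hsv(s);x,y,z=np.moveaxis(W,-1,0)
k=(x>.34)&(x<.57)&(y>-.44)&(y<-.17);v,u=np.where(k)
stones(s,W,(u.min(),v.min(),u.max(),v.max()),60)
b=(z<.03)&(H[...,1]<60)&(H[...,2]>90)&(x>.36)&(x<.43)&(y<-.2)&(y>-.41)
for c in blobs(b,100): print("bar",cv2.minAreaRect((ray(s,c.reshape(-1,2),.010)[:,:2]*1000).astype(np.float32)))
E
python3 tr.py w9
```

```text
27.3 [ 0.4086 -0.3058  0.2734] [ 3.14   -0.0017  0.0023] 0.04700736542227258
stone [362.1 114.9] ray [ 0.4907 -0.3679] ztop 0.0231 fill 0.77 rect 26.5 27.8 26.3
bar ((398.93682861328125, -311.4286193847656), (22.700849533081055, 153.09190368652344), 1.615617036819458)
```

View pics/w9.png

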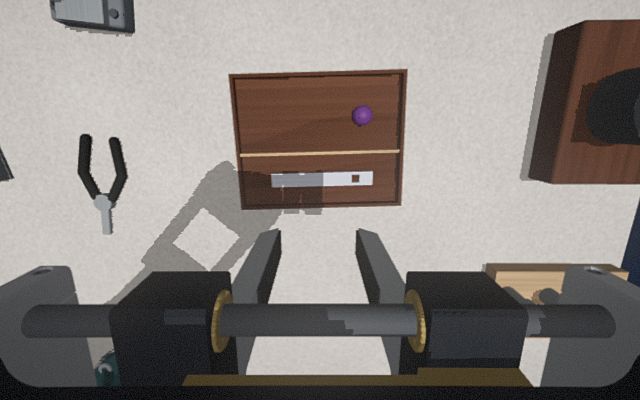

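The first stone is at (362,115) in the wide compartment and the bar is undisturbed at (322,179). Back to the bin.

>>> carry_out(steps=[[[0.007,-0.056,0],0,0],[[0.014,-0.112,0],0,0],[[0.02,-0.168,0],0,0],[[0.03,-0.224,0],-0.2,0],[[0.04,-0.28,0],-0.4,0],[[0.05,-0.336,0],-0.6,0],[[0.06,-0.392,0],-0.8,0],[[0.07,-0.448,0],-1,0],[[0.07,-0.504,0],-1,0],[[0.07,-0.56,0],-1,0]])

```text
time: 28.55
tool_pos: [0.479, 0.2562, 0.2718]
ee_rot: [3.141, -0.0, 0.177]
wrist_force: [0.7, 0.4, 0.5]
width: 0.0471
finger_force: 0.0
```

>>> carry_out(steps=[[[0,0,0],0,0],[[0,0,0],0,0]])

```text
time: 28.8
tool_pos: [0.4786, 0.2537, 0.2718]
ee_rot: [3.141, 0.001, 0.177]
wrist_force: [0.5, -0.5, 0.1]
width: 0.0467
finger_force: 0.0
```

```bash
python3 st.py w10; python3 - <<'E'
from h import *
from bench import robot
plan(robot,(.4315,.287,.01,.18),(.5185,.226,.01,.18))
E
```

```text
28.85 [0.4786 0.2531 0.2722] [3.1408 0.0003 0.1759] 0.047057574076573475
stone [290.1 200. ] ray [0.4315 0.287 ] ztop 0.0232 fill 0.75 rect 24.7 27.1 73.5
stone [341.2 149.7] ray [0.5183 0.2258] ztop 0.0231 fill 0.77 rect 25.5 25.0 55.7
stone [239.2 149. ] ray [0.4936 0.3705] ztop 0.0176 fill 0.91 rect 25.3 26.2 46.8
stone [292.9 148.6] ray [0.5077 0.2946] ztop 0.0177 fill 0.9 rect 25.2 25.6 39.5
shift mm [-40.4 -41.6 262.2] roll -0.02 q6 end 1.78
shift mm [ 34.5  33.7 262.2] roll -0.02 q6 end 1.78
```

>>> carry_out(steps=[[[-0.02,-0.02,0.03],0,0],[[-0.04,-0.0415,0.08],0,0],[[-0.04,-0.0415,0.14],0,0],[[-0.04,-0.0415,0.2],0,0],[[-0.04,-0.0415,0.24],0,0],[[-0.04,-0.0415,0.258],0,0],[[-0.04,-0.0415,0.261],0,0],[[-0.04,-0.0415,0.261],0,0],[[-0.04,-0.0415,0.261],0,0],[[-0.04,-0.0415,0.261],0,0.3]])

```text
time: 30.1
tool_pos: [0.4321, 0.2881, 0.0128]
ee_rot: [-3.141, -0.003, 0.177]
wrist_force: [-0.2, -0.6, -0.1]
width: 0.0402
finger_force: 0.0
```

>>> carry_out(steps=[[[0,0,0],0,1],[[0,0,0],0,1],[[0,0,0],0,1],[[0,0,0],0,1],[[0,0,-0.05],0,1],[[0,0,-0.1],0,1],[[0,0,-0.13],0,1],[[0,0,-0.13],0,1],[[0,0,-0.13],0,1]])

```text
time: 31.22
tool_pos: [0.4303, 0.2871, 0.1394]
ee_rot: [3.14, 0.003, 0.177]
wrist_force: [-0.7, 0.4, -0.7]
width: 0.0249
finger_force: 30.0
```

```bash
python3 - <<'E'
from bench import robot
from h import *
o=robot.get_obs();print(o["tool_pos"],o["width"],o["finger_force"])
plan(robot,(.491,-.305,.141,.0),(.491,-.245,.141,.0))
E
```

```text
[0.43027959 0.28708137 0.13935457] 0.02493519377865883 29.999967642361298
shift mm [-44.4 593.5  -1.6] roll 1.01 q6 end 1.87
shift mm [-33.8 534.5  -1.6] roll 1.01 q6 end 1.87
```

>>> carry_out(steps=[[[-0.005,0.06,0],0.1,1],[[-0.01,0.12,0],0.2,1],[[-0.015,0.18,0],0.3,1],[[-0.02,0.24,0],0.4,1],[[-0.024,0.3,0],0.5,1],[[-0.028,0.36,0],0.6,1],[[-0.032,0.42,0],0.7,1],[[-0.036,0.48,0],0.8,1],[[-0.04,0.54,0],0.9,1],[[-0.044,0.593,0],1,1]])

```text
time: 32.48
tool_pos: [0.4909, -0.3052, 0.1381]
ee_rot: [-3.138, 0.004, 0.001]
wrist_force: [0.3, 0.2, -0.1]
width: 0.0252
finger_force: 30.0
```

>>> carry_out(steps=[[[0,0,0],0,1],[[0,0,0],0,1]])

```text
time: 32.72
tool_pos: [0.4913, -0.3027, 0.139]
ee_rot: [-3.138, 0.003, 0.002]
wrist_force: [0.4, 0.8, -1.3]
width: 0.0253
finger_force: 30.0
```

```bash
python3 tr.py w11; python3 - <<'E'
from bench import robot
from h import *
plan(robot,(.491,-.305,.012,.0))
s=load("w11");H=hsv(s);p=(H[...,0]>130)&(H[...,0]<165)&(H[...,1]>80);W=cloud(s)
for c in blobs(p,60):
    k=np.zeros(p.shape,np.uint8);cv2.drawContours(k,[c],-1,1,-1);q=W[k>0];print(c.reshape(-1,2).mean(0),cv2.contourArea(c),np.nanmin(q,0),np.nanmax(q,0))
E
```

```text
32.775 [ 0.4916 -0.3023  0.1397] [-3.1391  0.0025  0.0033] 0.025231894815996775
stone [318.  240.5] ray [ 0.4393 -0.3032] ztop 0.15 fill 0.79 rect 49.8 45.8 0.1
stone [379.9 194.5] ray [ 0.4909 -0.3678] ztop 0.023 fill 0.76 rect 29.0 26.8 46.2
bar ((398.8002624511719, -302.8502502441406), (23.450265884399414, 54.827613830566406), 2.039889335632324)
bar ((406.94317626953125, -375.1767272949219), (10.00467300415039, 22.374221801757812), 3.6114163398742676)
shift mm [ -0.6   2.7 127.7] roll 0.02 q6 end 0.92
[318.07692308 240.28461538] 1441.0 [ 0.42373182 -0.31655737  0.0059915 ] [ 0.50521747 -0.28070544  0.15109081]
[379.76315789 194.25      ] 534.0 [ 0.47807053 -0.38091564  0.00536345] [ 0.50456287 -0.35424069  0.02404985]
```

>>> carry_out(steps=[[[0,0.002,0.05],0,1],[[0,0.002,0.1],0,1],[[0,0.002,0.118],0,1],[[0,0.002,0.126],0,1],[[0,0.002,0.127],0,1],[[0,0.002,0.127],0,1],[[0,0.002,0.127],0,0],[[0,0.002,0.127],0,0],[[0,0.002,0.08],0,0],[[0,0.002,0],0,0]])

```text
time: 34.02
tool_pos: [0.491, -0.305, 0.1231]
ee_rot: [-3.139, 0.004, 0.002]
wrist_force: [0.3, 0.2, 1.0]
width: 0.0469
finger_force: 0.0
```

>>> carry_out(steps=[[[0,0,-0.06],0,0],[[0,0,-0.13],0,0],[[-0.02,-0.05,-0.13],0,0],[[-0.02,-0.1,-0.13],0,0],[[-0.02,-0.16,-0.13],-0.2,0],[[-0.02,-0.22,-0.13],-0.4,0],[[-0.02,-0.28,-0.13],-0.6,0],[[-0.02,-0.34,-0.13],-0.8,0],[[-0.02,-0.4,-0.13],-1,0],[[-0.02,-0.46,-0.13],-1,0]])

```text
time: 35.28
tool_pos: [0.4709, 0.1559, 0.2545]
ee_rot: [3.141, -0.001, 0.177]
wrist_force: [1.0, 0.2, -1.5]
width: 0.0471
finger_force: 0.0
```

>>> carry_out(steps=[[[0,-0.06,0],0,0],[[0.02,-0.085,0],0,0],[[0.02,-0.085,0],0,0],[[0.02,-0.085,0],0,0]])

```text
time: 35.78
tool_pos: [0.4758, 0.2405, 0.254]
ee_rot: [3.141, 0.0, 0.176]
wrist_force: [0.0, -0.6, 0.7]
width: 0.047
finger_force: 0.0
```

```bash
python3 st.py w12; python3 - <<'E'
from h import *
from bench import robot
plan(robot,(.5185,.226,.008,.18))
E
```

```text
35.825 [0.4758 0.2402 0.2542] [3.141  0.     0.1756] 0.04706887712265468
stone [333.2 147.1] ray [0.5184 0.2258] ztop 0.0231 fill 0.8 rect 24.4 24.8 10.0
stone [282.6 146. ] ray [0.5077 0.2947] ztop 0.0175 fill 0.91 rect 25.0 25.7 39.3
stone [226.7 146.5] ray [0.4937 0.3704] ztop 0.0175 fill 0.92 rect 25.7 26.3 47.1
shift mm [ 39.5  21.4 246.2] roll -0.03 q6 end 1.76
```

>>> carry_out(steps=[[[0.02,0.01,0.03],0,0],[[0.0395,0.0215,0.08],0,0],[[0.0395,0.0215,0.14],0,0],[[0.0395,0.0215,0.2],0,0],[[0.0395,0.0215,0.235],0,0],[[0.0395,0.0215,0.246],0,0],[[0.0395,0.0215,0.246],0,0],[[0.0395,0.0215,0.246],0,0],[[0.0395,0.0215,0.246],0,0],[[0.0395,0.0215,0.246],0,0.3]])

```text
time: 37.08
tool_pos: [0.5192, 0.2273, 0.009]
ee_rot: [-3.141, -0.002, 0.177]
wrist_force: [0.1, -0.2, 0.5]
width: 0.0404
finger_force: 0.0
```

>>> carry_out(steps=[[[0,0,0],0,1],[[0,0,0],0,1],[[0,0,0],0,1],[[0,0,0],0,1],[[0,0,-0.05],0,1],[[0,0,-0.1],0,1],[[0,0,-0.13],0,1],[[0,0,-0.13],0,1],[[0,0,-0.13],0,1]])

```text
time: 38.2
tool_pos: [0.5176, 0.2267, 0.1358]
ee_rot: [3.141, 0.003, 0.177]
wrist_force: [-0.7, -0.5, -0.7]
width: 0.0267
finger_force: 30.0
```

```bash
python3 - <<'E'
from bench import robot
from h import *
o=robot.get_obs();print(o["tool_pos"],o["width"],o["finger_force"])
plan(robot,(.491,-.245,.141,.0))
E
```

```text
[0.51759863 0.22673055 0.1358473 ] 0.02668569616241817 29.999873964115977
shift mm [-109.2  459.7   -5.2] roll 1.01 q6 end 1.71
```

>>> carry_out(steps=[[[-0.03,0.04,0],0.1,1],[[-0.06,0.09,0],0.2,1],[[-0.08,0.14,0],0.3,1],[[-0.1,0.19,0],0.4,1],[[-0.11,0.24,0],0.5,1],[[-0.11,0.29,0],0.6,1],[[-0.11,0.34,0],0.7,1],[[-0.11,0.39,0],0.8,1],[[-0.11,0.43,0],0.9,1],[[-0.109,0.46,0],1,1]])

```text
time: 39.45
tool_pos: [0.4908, -0.246, 0.1346]
ee_rot: [-3.139, 0.005, 0.0]
wrist_force: [-0.2, 0.8, -0.0]
width: 0.0266
finger_force: 30.0
```

>>> carry_out(steps=[[[0,0,0],0,1],[[0,0,0],0,1]])

```text
time: 39.7
tool_pos: [0.4913, -0.2437, 0.1361]
ee_rot: [-3.139, 0.003, 0.003]
wrist_force: [0.5, 0.5, -0.1]
width: 0.0263
finger_force: 30.0
```

```bash
python3 tr.py w13; python3 - <<'E'
from bench import robot
from h import *
plan(robot,(.491,-.245,.009,.0))
E
```

```text
39.75 [ 0.4916 -0.2435  0.1366] [-3.1398  0.0021  0.0034] 0.02632999142567222
stone [318.  242.7] ray [ 0.4381 -0.2443] ztop 0.1507 fill 0.75 rect 48.0 51.9 85.9
stone [437.3 195.4] ray [ 0.4909 -0.3674] ztop 0.0229 fill 0.76 rect 30.2 27.0 63.9
stone [379.4 193.1] ray [ 0.4932 -0.3076] ztop 0.023 fill 0.78 rect 27.4 27.9 0.1
bar ((397.11083984375, -253.635009765625), (22.553722381591797, 37.415252685546875), 2.4890544414520264)
bar ((408.069091796875, -346.8212890625), (7.330934047698975, 80.39727020263672), 0.25213736295700073)
shift mm [ -0.6   1.5 127.6] roll 0.02 q6 end 1.0
```

>>> carry_out(steps=[[[0,0,0.05],0,1],[[0,0,0.1],0,1],[[0,0,0.118],0,1],[[0,0,0.126],0,1],[[0,0,0.1275],0,1],[[0,0,0.1275],0,1],[[0,0,0.1275],0,0.1],[[0,0,0.1275],0,0.1],[[0,0,0.08],0,0.1],[[0,0,0],0,0]])

```text
time: 41.0
tool_pos: [0.4909, -0.2442, 0.1198]
ee_rot: [-3.139, 0.004, 0.002]
wrist_force: [1.4, -0.9, 1.0]
width: 0.0464
finger_force: 0.0
```

>>> carry_out(steps=[[[0,0,-0.06],0,0],[[0,0,-0.13],0,0],[[-0.05,0.03,-0.16],0,0],[[-0.1,0.06,-0.16],0,0],[[-0.1,0.06,-0.16],0,0],[[-0.1,0.06,-0.16],0,0],[[-0.1,0.06,-0.16],0,0]])

```text
time: 41.88
tool_pos: [0.3932, -0.3044, 0.2798]
ee_rot: [-3.14, 0.001, 0.004]
wrist_force: [0.0, -0.0, -0.1]
width: 0.0468
finger_force: 0.0
```

```bash
python3 tr.py w14; python3 - <<'E'
from meas import *
from bench import robot
s=shot(robot,"scene","s4");W=cloud(s);z=W[...,2]
k=(z>.17)&(W[...,0]>.6)&(W[...,0]<.7)&(abs(W[...,1]+.02)<.04)&(z<.24);q=W[k];print("scene wheel",np.percentile(q[:,2],[5,50,95]))
stones(s,W,(370,230,475,290),20)
w=load("w14")["image"][:,:,::-1]
cv2.imwrite("pics/fin.png",np.hstack([w[::2,::2],s["image"][150:350,150:470,::-1]]))
E
```

```text
41.925 [ 0.3932 -0.3043  0.2798] [-3.1405  0.0007  0.0044] 0.047258364260385814
stone [362.8 104.2] ray [ 0.4906 -0.3679] ztop 0.0232 fill 0.77 rect 26.4 27.5 33.4
stone [320.3 102.3] ray [ 0.493  -0.3078] ztop 0.0232 fill 0.77 rect 26.6 26.7 0.2
stone [276.8 102.1] ray [ 0.4931 -0.2465] ztop 0.023 fill 0.78 rect 26.7 26.8 88.6
bar ((399.3412780761719, -311.17291259765625), (22.6368408203125, 152.80213928222656), 1.1365638971328735)
scene wheel [0.1767 0.1998 0.2044]
stone [447.3 270.1] ray [0.4992 0.372 ] ztop 0.0159 fill 0.81 rect 26.6 25.5 46.0
stone [419.1 268. ] ray [0.5129 0.2967] ztop 0.0159 fill 0.74 rect 29.8 25.6 41.0
```

View pics/fin.png

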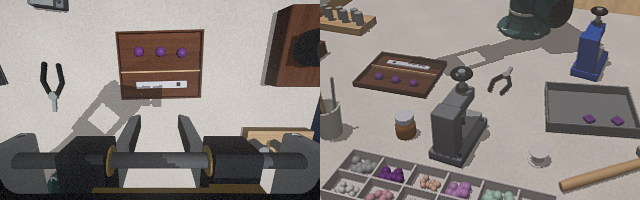

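Three rounds lie in the wide compartment at about (160,52), the bar is in the channel, the two squares are still in the bin, the wheel is down, and the bystanders haven't moved.

```bash
python3 -c "
from bench import robot
print(robot.close_job())"
```

```text
the job is handed in; nothing more can be done
None
```

The job is handed in, but no verdict came back. My last measurements show the bar flat in the channel, the press wound fully down, all three round stones in the wide compartment and both squares still in the bin.

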